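# Rack the core specimens in reverse order

### The arm

A 7-joint arm with a two-finger parallel gripper is mounted at the origin on the work surface. World frame = base frame: x ahead of the robot, y to its left, z up, the work surface at z = 0. Lengths are in m, angles in rad, forces in N, time in s.
With the tool pointing down it reaches from about 0.425 to 1.025 m from the base axis. Payload 9.4 kg.
Tool frame: the origin (TCP) lies where the fingers leave the gripper's body, on its centre line; the fingertips stand arm.tips_ahead ahead of it and the grasp point (between the pads) lies 65 mm ahead of it (arm.tips_ahead is the distance from the TCP to the fingertips, in m); z points along the fingers, y is the direction in which the jaws open and shut (so a half turn about z gives the same grasp; the last joint's range is limited). The gripper opens to 93 mm and grips with 3 to 60 N. Pads are 15 mm wide; open, the fingers measure 128 mm over their backs; the gripper's body (75 mm by 188 mm) begins 65 mm behind the grasp point.
Start: joints at [-1.377, 0.599, -0.003, 1.599, 0.002, 0.943, -0.08], TCP at [0.194, 0.699, 0.303] pointing down, gripper open.
Joint ranges: [-2.57, 2.57], [-0.35, 1.97], [-1.29, 1.29], [0.11, 2.56], [-1.05, 4.19], [0.11, 1.86], [-2.63, 2.63]. Speed limits (rad/s): [2.22, 2.22, 3.01, 3.01, 3.14, 3.14, 3.14].

### API

Orientations are given as a 3x3 rotation matrix whose columns are the frame's x, y, z axes.
In Python, from station import arm gives the robot as it stands.
- The arm moves only by the tool jog_arm, never from a script. Its argument "rows" is text: rows parted by semicolons, each of 4 numbers parted by spaces: the shift along the tool's x, y, z in units of 30 mm (1.0 is 30 mm), then the turn about the tool's z in units of 5 degrees (1.0 is 5 degrees). In form: dx dy dz yaw; .... A call has 1 to 8 rows; each row shifts and turns the pose as measured when the row begins, along the tool's axes as they then stand; what a row does not reach is not made up. A row lasts 1/10 s, in which the tool goes at most 50 mm and 8.59 degrees, less where a joint would pass 70% of its speed; a pose out of reach is approached as far as the arm can. A call is refused whole if a number of a shift passes 1 or a number of a turn 1, either way. A call with a gripper value outside its range is refused whole. "claw" is the finger opening in mm, from 0 to 93, set as the call begins (left out, the last holds). The fingers move at their own pace and stop on an object; "grip_force" is the grip in N (left out, the last holds). Time passes only in rows, so rows that do not move let the fingers close. It gives the time, the measured TCP pose, the force and the opening at its end, in the units of the state.
- arm.observe(): the state, without advancing time (a new reading comes with each control period).
- arm.grab_frame(name): name is "side" or "top" or "wrist"; returns the picture (420x560x3 uint8, red, green, blue); there is no depth.
- arm.get_calibration(name): a dict with "mtx" (3x3 intrinsics, pixels), "extrinsics" (4x4, takes a point from camera to world coordinates); the wrist camera has in their place "hand_eye" (4x4, takes a point from camera to tool coordinates, whose origin is the TCP and whose axes are the flange's). Camera axes: x right, y down, z forward; pixel columns grow to the right and rows downward; lengths in m; the calibration is good to about 2 mm. A picture is of the moment at which its call begins: read the wrist's pose just before it. get_calibration takes no time and is no camera call.
- arm.sign_off(): hands the job in, once; it reports no verdict.
The state is a dict: "t": time; "q": joint angles; "qvel": joint speeds; "joint_efforts": joint torques, N m; "position": TCP position; "ee_rot": TCP orientation; "wrist_force": force on the tool from outside, world axes, zero at the start; "moment": the same for the moment, N m; "grip_width": finger opening in m.
Only numpy, scipy, OpenCV 4.12 (cv2) and the standard library are available. Lean on these libraries where they do the work, as an engineer would, in place of code of your own. Each camera call takes 0.05 s, during which the arm holds its last target. There are 200 camera calls.

### The job

The four stone specimens stand in a row on the wooden carrying tray; move them all into the grey compartment rack in reverse order, one standing upright in each compartment: the one nearest the tray's handle goes into the compartment farthest from the rack's handle, the next one beside it, and so on. Set each down gently, never dropping or toppling one, and leave them all standing still and released.

Things in the scene. Friction and masses are not known exactly. Their poses are not given: they have to be found in the camera images.
- tall_mid (a point): A loose, upright specimen of sand-coloured stone with a dark band: the tall round core, 46 mm diameter, 96 mm high, 0.13 to 0.48 kg. The point is its centre, half-way up, z along its length. It starts standing on its own base plate on the tray.
- squat_mid (a point): A loose, upright specimen of sand-coloured stone with a dark band: the squat round core, 54 mm diameter, 72 mm high, 0.13 to 0.48 kg. The point is its centre, half-way up, z along its length. It starts standing on its own base plate on the tray.
- slim_mid (a point): A loose, upright specimen of sand-coloured stone with a dark band: the slim round core, 34 mm diameter, 84 mm high, 0.13 to 0.48 kg. The point is its centre, half-way up, z along its length. It starts standing on its own base plate on the tray.
- square_mid (a point): A loose, upright specimen of sand-coloured stone with a dark band: the square-cut prism, 44 x 44 mm, 80 mm high, its x and y axes square to its side faces, 0.13 to 0.48 kg. The point is its centre, half-way up, z along its length. It starts standing on its own base plate on the tray.
- plate_tall: Fixed round dark steel base plate, 62 mm diameter, 6 mm thick, lying on the tray; the tall specimen stands on it at the start. It stays there, so it keeps marking where that specimen stood in the row. Origin: centre of its underside.
- plate_squat: Fixed round dark steel base plate, 62 mm diameter, 6 mm thick, lying on the tray; the squat specimen stands on it at the start. It stays there, so it keeps marking where that specimen stood in the row. Origin: centre of its underside.
- plate_slim: Fixed round dark steel base plate, 62 mm diameter, 6 mm thick, lying on the tray; the slim specimen stands on it at the start. It stays there, so it keeps marking where that specimen stood in the row. Origin: centre of its underside.
- plate_square: Fixed round dark steel base plate, 62 mm diameter, 6 mm thick, lying on the tray; the square specimen stands on it at the start. It stays there, so it keeps marking where that specimen stood in the row. Origin: centre of its underside.
- tray: Flat plywood carrying tray, fixed, 84 mm wide (its x) and 365 mm long (its y), 12 mm thick. Origin: its underside, in the middle of the row of four base plates, which lie near x = 0 and y = +117, +39, -39, -117 mm, in an order that changes. A bent steel handle, 45 mm high above the table, stands across its +y end at y = +182 mm, x from -30 to +30 mm. Which of tray and rack is nearer the robot changes.
- rack: Grey steel rack, fixed, with four open square compartments in one row, each 70 x 70 mm inside, floor 6 mm above the table, walls up to 16 mm above the table. Origin: its underside, in the middle of the four compartments, whose centres lie at x = 0 and y = +117, +39, -39, -117 mm. A bent steel handle, 45 mm high above the table, stands across its +y end at y = +182 mm, x from -30 to +30 mm.

How it is judged:
By the outcome, as a careful person would: the job done as asked, in the order asked, and still so for the second after the job is handed in, with the robot touching nothing.
It also fails if it takes over 120 s, if anything falls off the work surface, if the arm or the gripper's body presses on something with over 40 N, if the wrist force passes 120 N, or if a joint passes its speed limit or range.

## Working session

There is one attempt and no reset: what is moved stays moved. The work goes in short steps, Python scripts to look and compute and a tool call to move; the robot and the scene stay as the last step left them, time stands still between calls to the robot, and variables do not carry over. Pictures are saved under pics/ and viewed, on a budget of 14 in all, crops included, one or two more only if the job needs it, and the job is handed in when it is done.

Besides the shell and the picture viewer there is one more tool, called after "Request:" as a command line: name --argument value ..., lists and objects as JSON in quotes. jog_arm: Moves the arm, as the interface text tells. Its arguments: {"type":"object","properties":{"rows":{"type":"string"},"claw":{"type":"number"},"grip_force":{"type":"number"}},"required":["rows"]}

```bash
mkdir -p pics
python3 - <<'E'
from station import arm
import cv2,numpy as np
print(arm.tips_ahead); s=arm.observe(); print(s)
for n in("top","side"):
    f=arm.grab_frame(n); cv2.imwrite(f"pics/{n}0.png",f[:,:,::-1]); c=arm.get_calibration(n); print(n,c)
print(arm.get_calibration("wrist"))
E
```

```text
0.0841
{'t': 0.0, 'q': array([-1.37667162,  0.60016444, -0.00255009,  1.60015052,  0.00180782,
        0.94292374, -0.07981302]), 'qvel': array([ 3.08500715e-04, -2.83288750e-05, -5.78657243e-04,  1.06563669e-04,
        2.21546142e-03, -9.85198244e-04, -1.02672914e-03]), 'joint_efforts': array([ 2.61264931e-04, -7.65054059e+01,  1.49654802e+00, -2.52363950e+01,
       -5.25955902e-02,  1.67433667e-02,  1.36252092e-04]), 'position': array([0.19386073, 0.69820941, 0.30182401]), 'ee_rot': array([[-9.63565535e-01,  2.67472194e-01, -2.91322512e-04],
       [ 2.67472309e-01,  9.63564189e-01, -1.61788676e-03],
       [-1.52031782e-04, -1.63686063e-03, -9.99998649e-01]]), 'wrist_force': array([-0.42886252, -0.01248583, -0.39770038]), 'moment': array([-0.02419655, -0.02355716, -0.04567646]), 'grip_width': 0.09285434990865321}
top {'mtx': array([[488.0878351 ,   0.        , 280.24268538],
       [  0.        , 488.0878351 , 217.12359018],
       [  0.        ,   0.        ,   1.        ]]), 'extrinsics': array([[ 0.01575051, -0.9918275 ,  0.12661015,  0.45773027],
       [-0.99959895, -0.0126
[... 401 characters left out ...]
      [-0.62849308, -0.59451447,  0.5015466 , -0.3566047 ],
       [ 0.00945755, -0.65060797, -0.75935487,  0.54745583],
       [ 0.        ,  0.        ,  0.        ,  1.        ]])}
{'mtx': array([[354.3711021 ,   0.        , 274.49608614],
       [  0.        , 354.3711021 , 215.53971113],
       [  0.        ,   0.        ,   1.        ]]), 'hand_eye': array([[-4.35254996e-04, -9.62465029e-01, -2.71405376e-01,
         7.45265709e-02],
       [ 9.99999864e-01, -4.97298175e-04,  1.59824267e-04,
         1.51860493e-04],
       [-2.88794666e-04, -2.71405269e-01,  9.62465114e-01,
        -8.21555130e-02],
       [ 0.00000000e+00,  0.00000000e+00,  0.00000000e+00,
         1.00000000e+00]])}
```

View pics/top0.png

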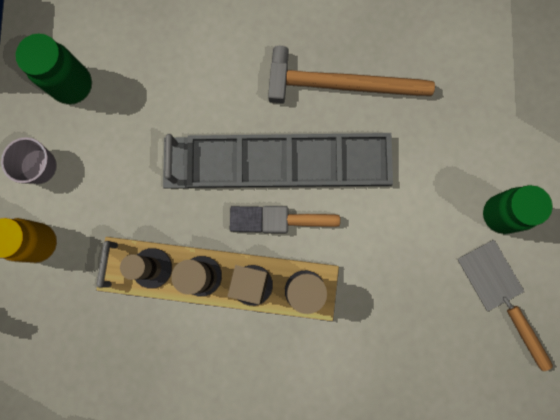

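View pics/side0.png

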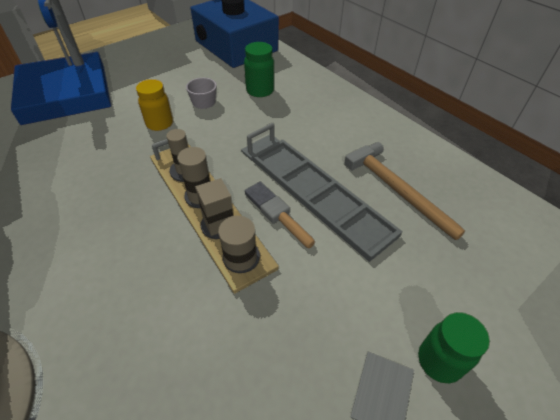

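The top view shows the tray on the near side, with its handle at the left (103,263). From the handle the row is slim (132,266), tall (190,277), square (248,286), squat (306,292). The rack is beyond it, handle at the left (170,160), compartments at about (215,160), (266,160), (316,160) and (367,160). The side view agrees.

The mapping is therefore slim → rack y −117, tall → −39, square → +39, squat → +117.

Run:
```python
import cv2,numpy as np
f=cv2.imread("pics/top0.png"); h=cv2.cvtColor(f,cv2.COLOR_BGR2HSV)
for p in [(132,266),(189,277),(248,286),(306,292),(218,255),(120,290),(266,160),(240,160),(155,275)]: print(p,h[p[1],p[0]])
m=cv2.inRange(h,(8,50,75),(20,125,160)); m[:235]=0;m[330:]=0;m[:,:105]=0;m[:,345:]=0
c=cv2.resize(f[230:330,90:350],None,fx=3,fy=3,interpolation=cv2.INTER_CUBIC)
mm=cv2.resize(m[230:330,90:350],None,fx=3,fy=3,interpolation=0); mm=cv2.cvtColor(mm,cv2.COLOR_GRAY2BGR)
cv2.imwrite("pics/crop1.png",np.vstack([c,mm]))
```

```text
(132, 266) [ 18  80 131]
(189, 277) [ 18  80 130]
(248, 286) [ 18  82 131]
(306, 292) [ 18  82 130]
(218, 255) [ 20 132 162]
(120, 290) [ 22 126 142]
(266, 160) [ 30   8 100]
(240, 160) [30  8 98]
(155, 275) [16 87 44]
```

View pics/crop1.png

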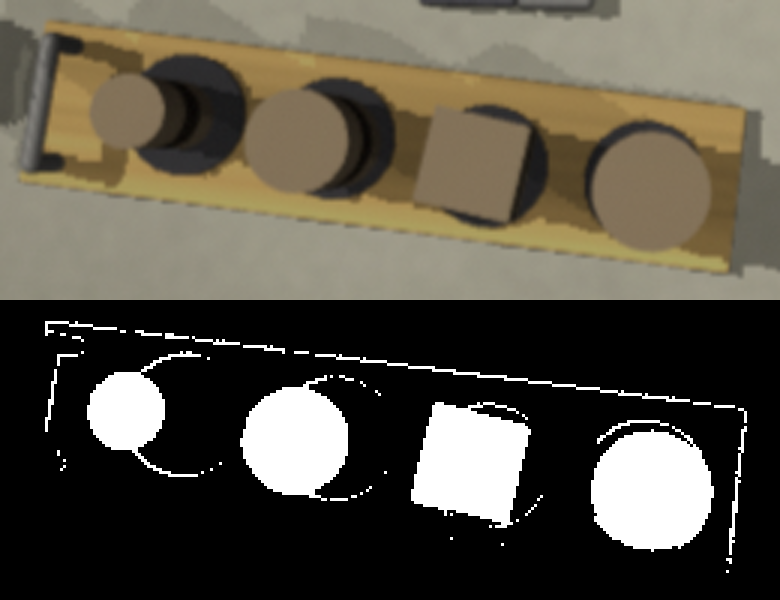

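The crop shows the four tops cleanly separated from the tray: slim, tall, square (tilted about 10°) and squat. Next I compute their positions and zoom in on the rack.

```bash
cat > h.py <<'E'
import cv2,numpy as np
from station import arm
def ray(c,T,uv,z):
    d=T[:3,:3]@np.linalg.solve(c,np.r_[uv,1.]); return T[:3,3]+d*(z-T[2,3])/d[2]
def ext(n):
    c=arm.get_calibration(n); return c["mtx"],c["extrinsics"]
def wr(s):
    c=arm.get_calibration("wrist"); T=np.eye(4);T[:3,:3]=s["ee_rot"];T[:3,3]=s["position"]; return c["mtx"],T@c["hand_eye"]
def rows(s,target,ydir=None):
    "steps in units (30mm,5deg) to TCP target; ydir: wanted jaw direction angle"
    R=s["ee_rot"]; d=R.T@(np.array(target)-s["position"])/.03; out=list(np.round(d,2))
    if ydir is not None:
        a=np.degrees(np.arctan2(R[1,1],R[0,1])); e=(ydir-a+90)%180-90; out.append(round(-e/5,2))
    return out
E
python3 - <<'E'
from h import *
f=cv2.imread("pics/top0.png"); h=cv2.cvtColor(f,cv2.COLOR_BGR2HSV); K,T=ext("top")
m=cv2.inRange(h,(8,50,75),(20,125,160)); m[:235]=0;m[330:]=0;m[:,:105]=0;m[:,345:]=0
m=cv2.morphologyEx(m,cv2.MORPH_OPEN,np.ones((5,5)))
cs,_=cv2.findContours(m,0,1); cs=sorted(cs,key=lambda c:c[:,0,0].mean())
for n,z,c in zip(["slim","tall","square","squat"],[.102,.114,.098,.090],cs):
    M=cv2.moments(c); uv=(M["m10"]/M["m00"],M["m01"]/M["m00"]); print(n,uv,ray(K,T,uv,z).round(4),cv2.contourArea(c))
    if n=="square":
        P=[ray(K,T,p,z)[:2] for p in cv2.boxPoints(cv2.minAreaRect(c))]
        for i in range(4):
            e=P[(i+1)%4]-P[i]; print(np.linalg.norm(e),np.degrees(np.arctan2(e[1],e[0])))
cv2.imwrite("pics/rack.png",cv2.resize(f[125:200,150:410],None,fx=3,fy=3,interpolation=cv2.INTER_CUBIC)*1.6 if 0 else cv2.convertScaleAbs(cv2.resize(f[125:200,150:410],None,fx=3,fy=3,interpolation=cv2.INTER_CUBIC),alpha=1.8,beta=-60))
E
```

```text
slim (131.5523138832998, 266.53822937625756) [0.4718 0.188  0.102 ] 497.0
tall (187.99824837975126, 276.52951480119106) [0.4596 0.1083 0.114 ] 951.5
square (246.32293122185993, 283.91554106505197) [0.451  0.0324 0.098 ] 1073.5
0.046098721609566726 -11.513117538228062
0.04583129629651424 -102.01993903656168
0.04593473324503491 168.01396076132323
0.04545099325433764 78.18452266692967
squat (306.7774154097024, 293.22652534311726) [ 0.4398 -0.0492  0.09  ] 1226.5
```

View pics/rack.png

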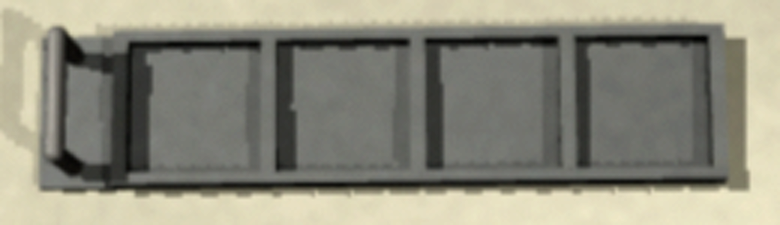

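The rack crop shows divider mid-lines at crop x ≈ 268, 417 and 567, and inner wall edges at y ≈ 43 and 172 on the left, 37 and 165 on the right.

Run:
```python
from h import *
K,T=ext("top")
P=np.array([ray(K,T,(150+(x+.5)/3-.5,125+(y+.5)/3-.5),.016)[:2] for x,y in [(120,107.5),(268,106.5),(417,105),(567,103),(717,101.2)]])
print(P.round(4)); d=P[0]-P[-1]; print(np.linalg.norm(np.diff(P,axis=0),axis=1),np.degrees(np.arctan2(d[1],d[0])))
t=[156,78,0,-78,-156]; A=np.polyfit(t,P,1); print("rack axis",np.linalg.norm(A[0])*1000, np.degrees(np.arctan2(A[0][1],A[0][0])))
u=A[0]/np.linalg.norm(A[0])
for k in(.117,.039,-.039,-.117): print(k,(A[1]+u*k).round(4))
s=arm.observe(); print(rows(s,(.472,.188,.255),-8))
```

```text
[[ 0.6403  0.1336]
 [ 0.6416  0.0562]
 [ 0.6432 -0.0214]
 [ 0.645  -0.0992]
 [ 0.6467 -0.1766]]
[0.07746483 0.07762244 0.07778631 0.07742796] 91.18466628844796
rack axis 0.9948840095615971 91.19827960971439
0.117 [0.6409 0.0955]
0.039 [0.6425 0.0175]
-0.039 [ 0.6442 -0.0605]
-0.117 [ 0.6458 -0.1385]
[np.float64(-13.48), np.float64(-13.91), np.float64(1.59), np.float64(16.5)]
```

Request:
jog_arm --rows "-0.96 -1 0 0;-0.96 -1 0 0;-0.96 -1 0 0;-0.96 -1 0 0;-0.96 -1 0 0;-0.96 -1 0 0;-0.96 -1 0 0;-0.96 -1 0 0" --claw 75 --grip_force 15

```text
t: 0.9
position: [0.3519, 0.3996, 0.2978]
ee_rot: [[-0.966, 0.257, -0.004], [0.257, 0.966, -0.004], [0.003, -0.005, -1.0]]
wrist_force: [-0.3, 0.9, 1.3]
grip_width: 0.0748
```

Request:
jog_arm --rows "-0.96 -1 0 0;-0.96 -1 0 0;-0.96 -1 0 0;-0.96 -1 0 0;0 0 0 1;0 0 0 1;0 0 0 1;0 0 0 1"

```text
t: 1.7
position: [0.4378, 0.2381, 0.2973]
ee_rot: [[-0.806, 0.592, -0.005], [0.592, 0.806, -0.007], [-0.0, -0.009, -1.0]]
wrist_force: [-0.7, -0.9, -0.1]
grip_width: 0.0755
```

Request:
jog_arm --rows "0 0 0 1;0 0 0 1;0 0 0 1;0 0 0 1;0 0 0 1;0 0 0 1;0 0 0 1;0 0 0 1"

```text
t: 2.5
position: [0.4368, 0.2372, 0.296]
ee_rot: [[-0.206, 0.978, -0.008], [0.978, 0.206, -0.01], [-0.008, -0.01, -1.0]]
wrist_force: [-0.3, -0.2, -0.4]
grip_width: 0.0753
```

```bash
cat > go.py <<'E'
from h import *
import sys
a=[float(x) for x in sys.argv[1:]]; s=arm.observe()
print(s["t"].__round__(2),s["position"].round(4),"w",s["grip_width"].__round__(4),"F",s["wrist_force"].round(1),"q7",s["q"][6].round(2),"tilt",s["ee_rot"][:2,2].round(3)); print([float(v) for v in rows(s,a[:3],a[3])])
E
python3 go.py .472 .188 .255 -8
```

```text
2.5 [0.4368 0.2372 0.296 ] w 0.0753 F [-0.3 -0.2 -0.4] q7 -0.22 tilt [-0.008 -0.01 ]
[-1.84, 0.82, 1.37, 3.98]
```

Request:
jog_arm --rows "0 0 0 1;0 0 0 1;0 0 0 1;0 0 0 1;-0.9 0.3 0 0;-0.9 0.3 0 0;0 0 0 0"

```text
t: 3.2
position: [0.4451, 0.1805, 0.2951]
ee_rot: [[0.155, 0.988, -0.011], [0.988, -0.155, -0.012], [-0.013, -0.009, -1.0]]
wrist_force: [-0.5, 1.9, 0.6]
grip_width: 0.0751
```

```bash
cat > go.py <<'E'
from h import *
import sys
# args: grasp-point target x y z, jaw angle
a=[float(x) for x in sys.argv[1:]]; s=arm.observe(); z=s["ee_rot"][:,2]
print(round(s["t"],2),"grasp pt",(s["position"]+.065*z).round(4),"w",round(s["grip_width"],4),"F",s["wrist_force"].round(1),"q7",s["q"][6].round(2),"tilt",z[:2].round(3)); print([float(v) for v in rows(s,np.array(a[:3])-.065*z,a[3])])
E
python3 go.py .472 .188 .07 -8
python3 - <<'E'
from h import *
s=arm.observe();f=arm.grab_frame("wrist"); f=np.ascontiguousarray(f[:,:,::-1]); cv2.imwrite("pics/w1.png",f)
K,T=wr(s)
W=np.linalg.inv(T)
for p in [(.4718,.188,.102),(.4596,.1083,.114),(.451,.0324,.098)]:
    q=K@(W@np.r_[p,1])[:3]; print((q/q[2])[:2].round(1))
E
```

```text
3.2 grasp pt [0.4444 0.1797 0.2301] w 0.0751 F [-0.5  1.9  0.6] q7 -0.41 tilt [-0.011 -0.012]
[0.49, 0.91, 5.32, -0.19]
[307.4 195.9]
[306.4 294.5]
[306.6 359.6]
```

View pics/w1.png

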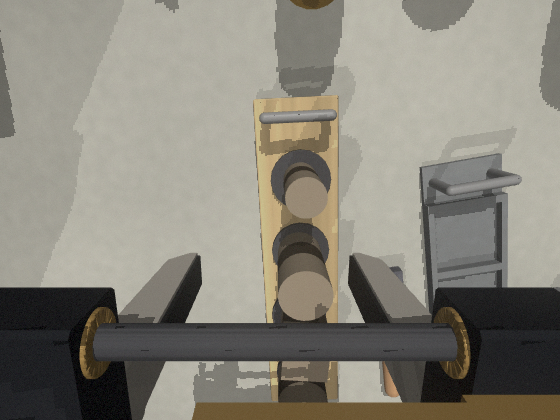

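The wrist view has the slim top at (306,194) and the tall top at (305,295). The top-view estimate predicted (307,196) and (306,295), so it holds to about 1 mm. I'm descending on the slim.

Request:
jog_arm --rows "0.49 0.91 0 -0.19;0 0 0.9 0;0 0 0.9 0;0 0 0 0"

```text
t: 3.65
position: [0.4746, 0.1964, 0.2395]
ee_rot: [[0.134, 0.991, -0.009], [0.991, -0.134, -0.008], [-0.009, -0.008, -1.0]]
wrist_force: [0.0, 0.1, 0.1]
grip_width: 0.0748
```

```bash
python3 go.py .472 .188 .07 -8
```

```text
3.65 grasp pt [0.474  0.1959 0.1745] w 0.0748 F [0.  0.1 0.1] q7 -0.33 tilt [-0.009 -0.008]
[-0.24, -0.0, 3.49, 0.06]
```

Request:
jog_arm --rows "-0.24 0 0.6 0;0 0 0.9 0;0 0 0.9 0;0 0 0.7 0;0 0 0.2 0;0 0 0 0"

```text
t: 4.25
position: [0.4741, 0.1941, 0.1418]
ee_rot: [[0.129, 0.992, -0.007], [0.992, -0.129, -0.003], [-0.004, -0.007, -1.0]]
wrist_force: [-0.5, 1.1, -0.3]
grip_width: 0.0748
```

```bash
python3 go.py .472 .188 .07 -8
```

```text
4.25 grasp pt [0.4736 0.1939 0.0768] w 0.0748 F [-0.5  1.1 -0.3] q7 -0.23 tilt [-0.007 -0.003]
[-0.2, -0.03, 0.23, 0.11]
```

Request:
jog_arm --rows "-0.25 -0.04 0.15 0.1;-0.05 0 0 0;0 0 0 0"

```text
t: 4.55
position: [0.4723, 0.1855, 0.1397]
ee_rot: [[0.138, 0.99, -0.004], [0.99, -0.138, -0.001], [-0.002, -0.004, -1.0]]
wrist_force: [0.8, 0.2, 0.5]
grip_width: 0.0751
```

```bash
python3 go.py .472 .188 .07 -8
```

```text
4.55 grasp pt [0.4721 0.1854 0.0747] w 0.0751 F [0.8 0.2 0.5] q7 -0.22 tilt [-0.004 -0.001]
[0.09, -0.01, 0.16, 0.01]
```

Request:
jog_arm --rows "0.09 0 0.16 0;0 0 0 0;0 0 0 0;0 0 0 0;0 0 0 0;0 0 0 0;0 0 0 0;0 0 0 0" --claw 15 --grip_force 20

```text
t: 5.35
position: [0.4729, 0.1888, 0.1359]
ee_rot: [[0.138, 0.99, -0.003], [0.99, -0.138, -0.0], [-0.001, -0.003, -1.0]]
wrist_force: [-0.6, 0.2, 0.7]
grip_width: 0.0336
```

Request:
jog_arm --rows "0 0 0 0;0 0 -0.3 0;0 0 -0.6 0;0 0 -1 0;0 0 -1 0;0 0 -0.8 0;0 0 0 0"

```text
t: 6.05
position: [0.4729, 0.1878, 0.2521]
ee_rot: [[0.14, 0.99, -0.006], [0.99, -0.14, -0.002], [-0.002, -0.005, -1.0]]
wrist_force: [0.8, 0.3, -2.4]
grip_width: 0.0337
```

```bash
python3 go.py .646 -.1385 .19 1
```

```text
6.05 grasp pt [0.4725 0.1877 0.1871] w 0.0337 F [ 0.8  0.3 -2.4] q7 -0.32 tilt [-0.006 -0.002]
[-9.96, 7.24, -0.11, -1.8]
```

Request:
jog_arm --rows "-0.3 0.2 -0.1 0;-0.6 0.4 0 0;-0.8 0.6 0 0;-0.8 0.6 0 0;-0.8 0.6 0 0;-0.8 0.6 0 0;-0.8 0.6 0 0;-0.8 0.6 0 0"

```text
t: 6.85
position: [0.5743, -0.007, 0.2493]
ee_rot: [[0.132, 0.991, -0.016], [0.991, -0.132, -0.003], [-0.005, -0.015, -1.0]]
wrist_force: [0.4, 0.5, -2.4]
grip_width: 0.0337
```

Request:
jog_arm --rows "-0.8 0.6 0 0;-0.8 0.6 0 0;-0.8 0.6 0 0;-0.8 0.6 0 -0.6;-0.6 0.4 0 -0.6;-0.3 0.2 0 -0.6;0 0 0 0;0 0 0 0"

```text
t: 7.65
position: [0.6471, -0.1595, 0.2377]
ee_rot: [[-0.017, 0.999, -0.031], [1.0, 0.016, -0.005], [-0.005, -0.031, -1.0]]
wrist_force: [0.7, -0.2, -1.4]
grip_width: 0.0338
```

```bash
python3 go.py .646 -.1385 .19 1
```

```text
7.65 grasp pt [ 0.6451 -0.1599  0.1727] w 0.0338 F [ 0.7 -0.2 -1.4] q7 0.39 tilt [-0.031 -0.005]
[0.71, 0.02, -0.58, -0.01]
```

Request:
jog_arm --rows "0.6 0 0 0;0.1 0 0.5 0;0 0 0.8 0;0 0 0.8 0;0 0 0.5 0;0 0 0 0"

```text
t: 8.25
position: [0.6424, -0.1278, 0.1565]
ee_rot: [[-0.018, 0.999, -0.033], [1.0, 0.018, -0.001], [-0.0, -0.033, -0.999]]
wrist_force: [-1.2, 0.3, -1.4]
grip_width: 0.0339
```

```bash
python3 go.py .646 -.1385 .059 1
```

```text
8.25 grasp pt [ 0.6402 -0.1278  0.0915] w 0.0339 F [-1.2  0.3 -1.4] q7 0.39 tilt [-0.033 -0.001]
[-0.36, 0.22, 1.08, 0.01]
```

Request:
jog_arm --rows "-0.3 0.22 0 0;0 0 0 0;0 0 0.3 0;0 0 0.3 0;0 0 0 0"

```text
t: 8.75
position: [0.6506, -0.1366, 0.1399]
ee_rot: [[-0.019, 0.999, -0.029], [1.0, 0.019, -0.001], [-0.0, -0.029, -1.0]]
wrist_force: [0.4, -0.3, -2.4]
grip_width: 0.034
```

```bash
python3 go.py .646 -.1385 .059 1
```

```text
8.75 grasp pt [ 0.6488 -0.1367  0.075 ] w 0.034 F [ 0.4 -0.3 -2.4] q7 0.4 tilt [-0.029 -0.001]
[-0.06, -0.08, 0.53, 0.01]
```

Request:
jog_arm --rows "0 -0.06 0.2 0;0 0 0.15 0;0 0 0.1 0;0 0 0.05 0;0 0 0 0"

```text
t: 9.25
position: [0.648, -0.1369, 0.1243]
ee_rot: [[-0.018, 0.999, -0.029], [1.0, 0.018, -0.001], [-0.0, -0.029, -1.0]]
wrist_force: [-1.5, 0.5, 1.7]
grip_width: 0.0339
```

```bash
python3 go.py .646 -.1385 .059 1
```

```text
9.25 grasp pt [ 0.6461 -0.137   0.0593] w 0.0339 F [-1.5  0.5  1.7] q7 0.41 tilt [-0.029 -0.001]
[-0.05, -0.0, 0.01, 0.01]
```

Request:
jog_arm --rows "0 0 0.03 0;0 0 0 0"

```text
t: 9.45
position: [0.648, -0.137, 0.1244]
ee_rot: [[-0.018, 0.999, -0.028], [1.0, 0.018, -0.0], [0.0, -0.028, -1.0]]
wrist_force: [0.5, 0.2, -1.8]
grip_width: 0.0335
```

Request:
jog_arm --rows "0 0 0 0;0 0 0 0;0 0 0 0;0 0 0 0" --claw 60

```text
t: 9.85
position: [0.6486, -0.1371, 0.1247]
ee_rot: [[-0.018, 0.999, -0.027], [1.0, 0.018, -0.001], [-0.0, -0.027, -1.0]]
wrist_force: [-0.2, -0.5, -0.5]
grip_width: 0.0585
```

Request:
jog_arm --rows "0 0 -0.3 0;0 0 -0.8 0;0 0 -1 0;0 0 -1 0;0 0 -1 0;0 0 -0.3 0;0 0 0 0" --claw 75

```text
t: 10.55
position: [0.6521, -0.1373, 0.2635]
ee_rot: [[-0.017, 0.999, -0.028], [1.0, 0.017, -0.001], [-0.0, -0.028, -1.0]]
wrist_force: [0.3, -0.1, -0.2]
grip_width: 0.075
```

```bash
python3 go.py .4596 .1083 .19 -8
python3 - <<'E'
from h import *
f=arm.grab_frame("side"); cv2.imwrite("pics/s1.png",f[:,:,::-1])
E
```

```text
10.55 grasp pt [ 0.6503 -0.1373  0.1985] w 0.075 F [ 0.3 -0.1 -0.2] q7 0.36 tilt [-0.028 -0.001]
[8.3, -6.2, 0.45, 1.8]
```

View pics/s1.png

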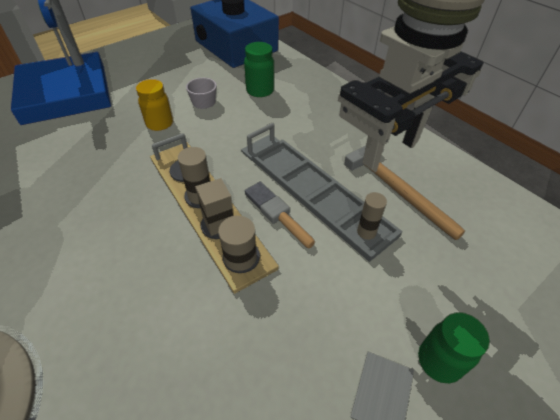

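The side view shows the slim standing upright in the compartment farthest from the handle, at (373,215). The tall is next.

Request:
jog_arm --rows "0.9 -0.7 0 0;1 -0.75 0 0;1 -0.75 0 0;1 -0.75 0 0;1 -0.75 0 0;1 -0.75 0 0;1 -0.75 0 0.6;0.8 -0.6 0 0.6"

```text
t: 11.4
position: [0.466, 0.095, 0.2569]
ee_rot: [[0.096, 0.994, -0.043], [0.995, -0.097, -0.007], [-0.011, -0.042, -0.999]]
wrist_force: [-0.2, 0.5, -0.1]
grip_width: 0.0752
```

Request:
jog_arm --rows "0.2 -0.2 0 0.6;0 0 0 0;0 0 0 0"

```text
t: 11.7
position: [0.4563, 0.1051, 0.254]
ee_rot: [[0.143, 0.988, -0.05], [0.99, -0.144, -0.009], [-0.016, -0.048, -0.999]]
wrist_force: [-0.9, -1.0, 0.3]
grip_width: 0.0749
```

```bash
python3 go.py .4596 .1083 .08 -8
```

```text
11.7 grasp pt [0.4531 0.1045 0.1891] w 0.0749 F [-0.9 -1.   0.3] q7 -0.2 tilt [-0.05  -0.009]
[0.21, 0.37, 3.62, -0.05]
```

Request:
jog_arm --rows "0.2 0.35 0.3 0;0 0 0.6 0;0 0 0.6 0;0 0 0 0"

```text
t: 12.1
position: [0.4702, 0.1073, 0.2047]
ee_rot: [[0.143, 0.989, -0.047], [0.99, -0.144, -0.009], [-0.016, -0.045, -0.999]]
wrist_force: [0.3, -0.6, 0.1]
grip_width: 0.075
```

```bash
python3 go.py .4596 .1083 .08 -8
```

```text
12.1 grasp pt [0.4672 0.1067 0.1398] w 0.075 F [ 0.3 -0.6  0.1] q7 -0.14 tilt [-0.047 -0.009]
[0.05, -0.17, 2.0, -0.05]
```

Request:
jog_arm --rows "0 0 -1 0;0 0 -0.5 0;0 0 0 0"

```text
t: 12.4
position: [0.475, 0.1054, 0.2495]
ee_rot: [[0.146, 0.988, -0.05], [0.989, -0.147, -0.012], [-0.019, -0.048, -0.999]]
wrist_force: [0.8, -0.5, 0.0]
grip_width: 0.0747
```

Request:
jog_arm --rows "0 1 0 0;0 1 0 0;0 1 0 0;0 0 0 0"

```text
t: 12.8
position: [0.5683, 0.0906, 0.2441]
ee_rot: [[0.145, 0.988, -0.048], [0.989, -0.146, -0.011], [-0.018, -0.046, -0.999]]
wrist_force: [-1.0, -0.1, 0.1]
grip_width: 0.0748
```

Request:
jog_arm --rows "0 -1 0 0;0 -1 0 0;0 -1 0 0;0 0 0 0"

```text
t: 13.2
position: [0.4766, 0.1019, 0.245]
ee_rot: [[0.148, 0.988, -0.052], [0.989, -0.149, -0.013], [-0.02, -0.049, -0.999]]
wrist_force: [0.1, -0.4, -0.1]
grip_width: 0.0752
```

Request:
jog_arm --rows "0 0.3 0 0;0 0.3 0 0;0 0.3 0 0;0 0.3 0 0;0 0.3 0 0;0 0.3 0 0;0 0 0 0"

```text
t: 13.9
position: [0.5386, 0.092, 0.2413]
ee_rot: [[0.15, 0.988, -0.049], [0.989, -0.15, -0.013], [-0.021, -0.046, -0.999]]
wrist_force: [0.1, -0.3, 0.7]
grip_width: 0.0747
```

Request:
jog_arm --rows "0 -0.3 0 0;0 -0.3 0 0;0 -0.3 0 0;0 -0.3 0 0;0 -0.3 0 0;0 -0.3 0 0;0 0 0 0"

```text
t: 14.6
position: [0.4778, 0.1011, 0.2441]
ee_rot: [[0.149, 0.988, -0.051], [0.989, -0.149, -0.013], [-0.02, -0.049, -0.999]]
wrist_force: [0.7, -0.3, -0.2]
grip_width: 0.0748
```

Request:
jog_arm --rows "-1 0 0 0;-1 0 0 0;-1 0 0 0;-1 0 0 0;0 0 0 0"

```text
t: 15.1
position: [0.4608, -0.0197, 0.2471]
ee_rot: [[0.143, 0.989, -0.048], [0.989, -0.144, -0.013], [-0.02, -0.045, -0.999]]
wrist_force: [-0.2, 0.4, 0.2]
grip_width: 0.0751
```

Request:
jog_arm --rows "1 0 0 0;1 0 0 0;1 0 0 0;1 0 0 0;0 0 0 0"

```text
t: 15.6
position: [0.4806, 0.1034, 0.2453]
ee_rot: [[0.149, 0.988, -0.044], [0.989, -0.15, -0.012], [-0.018, -0.042, -0.999]]
wrist_force: [0.5, -0.1, 0.3]
grip_width: 0.0747
```

Request:
jog_arm --rows "-0.4 0 0 0;-0.4 0 0 0;-0.4 0 0 0;-0.4 0 0 0;-0.4 0 0 0;-0.4 0 0 0;-0.4 0 0 0;0 0 0 0"

```text
t: 16.4
position: [0.4657, 0.0088, 0.2474]
ee_rot: [[0.155, 0.987, -0.044], [0.988, -0.156, -0.013], [-0.019, -0.041, -0.999]]
wrist_force: [0.8, 0.3, 0.6]
grip_width: 0.075
```

Request:
jog_arm --rows "0.4 0 0 0;0.4 0 0 0;0.4 0 0 0;0.4 0 0 0;0.4 0 0 0;0.4 0 0 0;0.4 0 0 0;0 0 0 0"

```text
t: 17.2
position: [0.4801, 0.1035, 0.2453]
ee_rot: [[0.149, 0.988, -0.044], [0.989, -0.15, -0.011], [-0.018, -0.042, -0.999]]
wrist_force: [-0.7, -0.3, 0.2]
grip_width: 0.0753
```

Request:
jog_arm --rows "0.9 0.75 0 0;0.9 0.75 0 0;0.9 0.75 0 0;0.9 0.75 0 0;0.9 0.75 0 0;0.9 0.75 0 0;0 0 0 0"

```text
t: 17.9
position: [0.642, 0.2465, 0.2355]
ee_rot: [[0.152, 0.987, -0.046], [0.988, -0.153, -0.013], [-0.02, -0.043, -0.999]]
wrist_force: [-0.6, -0.4, -0.5]
grip_width: 0.0752
```

Request:
jog_arm --rows "-0.9 -0.75 0 0;-0.9 -0.75 0 0;-0.9 -0.75 0 0;-0.9 -0.75 0 0;-0.9 -0.75 0 0;-0.9 -0.75 0 0;0 0 0 0"

```text
t: 18.6
position: [0.4746, 0.0981, 0.2427]
ee_rot: [[0.154, 0.987, -0.05], [0.988, -0.155, -0.017], [-0.025, -0.047, -0.999]]
wrist_force: [0.6, 0.7, -0.5]
grip_width: 0.0753
```

Request:
jog_arm --rows "0 0 -0.4 0;0 0 -0.4 0;0 0 -0.4 0;0 0 -0.4 0;0 0 -0.4 0;0 0 -0.4 0;0 0 -0.4 0;0 0 0 0"

```text
t: 19.4
position: [0.4826, 0.1003, 0.3361]
ee_rot: [[0.155, 0.987, -0.045], [0.988, -0.156, -0.017], [-0.024, -0.042, -0.999]]
wrist_force: [0.5, -0.1, -0.2]
grip_width: 0.0747
```

Request:
jog_arm --rows "0 0 0.95 0;0 0 0.95 0;0 0 0.5 0;0 0 0 0"

```text
t: 19.8
position: [0.4817, 0.1007, 0.2636]
ee_rot: [[0.153, 0.987, -0.04], [0.988, -0.154, -0.016], [-0.022, -0.037, -0.999]]
wrist_force: [0.6, 0.3, 0.3]
grip_width: 0.0751
```

Request:
jog_arm --rows "0 0 0 1;0 0 0 1;0 0 0 1;0 0 0 1;0 0 0 0"

```text
t: 20.3
position: [0.4836, 0.1012, 0.2659]
ee_rot: [[0.493, 0.869, -0.039], [0.87, -0.494, -0.016], [-0.033, -0.026, -0.999]]
wrist_force: [0.6, 0.4, 1.0]
grip_width: 0.0748
```

Request:
jog_arm --rows "0 0 0 -1;0 0 0 -1;0 0 0 -1;0 0 0 -1;0 0 0 0"

```text
t: 20.8
position: [0.4851, 0.1023, 0.2687]
ee_rot: [[0.138, 0.99, -0.036], [0.99, -0.139, -0.015], [-0.02, -0.033, -0.999]]
wrist_force: [-0.6, 0.4, 0.7]
grip_width: 0.0745
```

Request:
jog_arm --rows "0 0 -0.4 0;0 0 -0.4 0;0 0 -0.4 0;0 0 -0.4 0;0 0 -0.4 0;0 0 -0.4 0;0 0 0 0"

```text
t: 21.5
position: [0.4888, 0.1029, 0.3495]
ee_rot: [[0.149, 0.988, -0.033], [0.989, -0.149, -0.015], [-0.019, -0.03, -0.999]]
wrist_force: [-0.4, 0.0, -0.2]
grip_width: 0.0752
```

Request:
jog_arm --rows "0 0 0.95 0;0 0 0.95 0;0 0 0.5 0;0 0 0 0"

```text
t: 21.9
position: [0.4872, 0.1024, 0.2777]
ee_rot: [[0.151, 0.988, -0.028], [0.988, -0.152, -0.013], [-0.017, -0.026, -1.0]]
wrist_force: [-0.5, -1.0, 0.1]
grip_width: 0.0751
```

Request:
jog_arm --rows "0 0 -0.4 0;0 0 -0.4 0;0 0 -0.4 0;0 0 -0.4 0;0 0 -0.4 0;0 0 -0.4 0;0 0 0 0"

```text
t: 22.6
position: [0.491, 0.1022, 0.363]
ee_rot: [[0.156, 0.988, -0.021], [0.988, -0.156, -0.011], [-0.014, -0.019, -1.0]]
wrist_force: [-0.4, 0.0, 0.7]
grip_width: 0.0751
```

Request:
jog_arm --rows "0 0 0.95 0;0 0 0.95 0;0 0 0.5 0;0 0 0 0"

```text
t: 23.0
position: [0.4909, 0.1018, 0.2937]
ee_rot: [[0.157, 0.988, -0.013], [0.988, -0.157, -0.007], [-0.009, -0.012, -1.0]]
wrist_force: [-0.6, 0.5, 0.0]
grip_width: 0.0749
```

```bash
python3 go.py .4596 .1083 .08 -8
```

```text
23.0 grasp pt [0.4901 0.1013 0.2287] w 0.0749 F [-0.6  0.5  0. ] q7 -0.22 tilt [-0.013 -0.007]
[0.12, -0.98, 4.97, -0.2]
```

Request:
jog_arm --rows "0.1 -0.5 0.6 -0.2;0 -0.45 0.9 0;0 0 0.95 0;0 0 0.7 0;0 0 0 0"

```text
t: 23.5
position: [0.4643, 0.1095, 0.2024]
ee_rot: [[0.139, 0.99, -0.005], [0.99, -0.139, -0.004], [-0.005, -0.005, -1.0]]
wrist_force: [0.4, -0.5, 0.3]
grip_width: 0.0754
```

```bash
python3 go.py .4596 .1083 .078 -8
```

```text
23.5 grasp pt [0.464  0.1093 0.1374] w 0.0754 F [ 0.4 -0.5  0.3] q7 -0.13 tilt [-0.005 -0.004]
[-0.04, -0.13, 1.98, -0.0]
```

Request:
jog_arm --rows "-0.04 -0.13 0 0;0 0 0.5 0;0 0 0.6 0;0 0 0.5 0;0 0 0.2 0;0 0 0 0"

```text
t: 24.1
position: [0.4638, 0.1099, 0.1552]
ee_rot: [[0.14, 0.99, 0.006], [0.99, -0.14, 0.001], [0.002, 0.005, -1.0]]
wrist_force: [-0.0, 0.4, 0.4]
grip_width: 0.0753
```

```bash
python3 go.py .4596 .1083 .078 -8
```

```text
24.1 grasp pt [0.4642 0.1099 0.0902] w 0.0753 F [-0.   0.4  0.4] q7 -0.08 tilt [0.006 0.001]
[-0.08, -0.15, 0.41, -0.01]
```

Request:
jog_arm --rows "-0.08 -0.2 0.2 0;0 0 0.2 0;0 0 0 0"

```text
t: 24.4
position: [0.4579, 0.1086, 0.1447]
ee_rot: [[0.14, 0.99, 0.009], [0.99, -0.14, 0.002], [0.003, 0.009, -1.0]]
wrist_force: [-0.4, -0.1, -0.2]
grip_width: 0.0746
```

```bash
python3 go.py .4596 .1083 .078 -8
```

```text
24.4 grasp pt [0.4585 0.1087 0.0797] w 0.0746 F [-0.4 -0.1 -0.2] q7 -0.07 tilt [0.009 0.002]
[-0.01, 0.04, 0.06, -0.01]
```

Request:
jog_arm --rows "0 0.04 0 0;0 0 0 0;0 0 0 0;0 0 0 0;0 0 0 0;0 0 0 0;0 0 0 0" --claw 25

```text
t: 25.1
position: [0.4588, 0.1085, 0.1452]
ee_rot: [[0.14, 0.99, 0.008], [0.99, -0.14, 0.003], [0.004, 0.008, -1.0]]
wrist_force: [-0.5, -0.5, 0.4]
grip_width: 0.0457
```

```bash
python3 go.py .4596 .1083 .078 -8
```

```text
25.1 grasp pt [0.4594 0.1087 0.0802] w 0.0457 F [-0.5 -0.5  0.4] q7 -0.07 tilt [0.008 0.003]
[-0.01, 0.01, 0.07, -0.01]
```

Request:
jog_arm --rows "0 0 -0.2 0;0 0 -0.4 0;0 0 -0.7 0;0 0 -0.8 0;0 0 -0.8 0;0 0 -0.6 0;0 0 -0.3 0;0 0 0 0"

```text
t: 25.9
position: [0.4568, 0.1074, 0.2638]
ee_rot: [[0.141, 0.99, 0.005], [0.99, -0.141, 0.001], [0.002, 0.004, -1.0]]
wrist_force: [1.0, 0.9, -2.7]
grip_width: 0.0458
```

```bash
python3 go.py .6442 -.0605 .2 1
```

```text
25.9 grasp pt [0.4571 0.1074 0.1988] w 0.0458 F [ 1.   0.9 -2.7] q7 -0.19 tilt [0.005 0.001]
[-4.67, 6.96, -0.02, -1.82]
```

Request:
jog_arm --rows "-0.2 0.3 0 0;-0.35 0.55 0 0;-0.35 0.55 0 0;-0.35 0.55 0 0;-0.35 0.55 0 0;-0.35 0.55 0 0;-0.35 0.55 0 0;-0.35 0.55 0 0"

```text
t: 26.7
position: [0.5721, 0.0051, 0.2551]
ee_rot: [[0.137, 0.991, -0.008], [0.991, -0.137, -0.002], [-0.003, -0.007, -1.0]]
wrist_force: [0.4, 0.2, -2.9]
grip_width: 0.0456
```

Request:
jog_arm --rows "-0.35 0.55 0 0;-0.35 0.55 0 -0.6;-0.35 0.55 0 -0.6;-0.35 0.55 0 -0.6;-0.2 0.3 0 0;0 0 0 0"

```text
t: 27.3
position: [0.6464, -0.0592, 0.2443]
ee_rot: [[-0.018, 1.0, -0.019], [1.0, 0.018, -0.004], [-0.003, -0.019, -1.0]]
wrist_force: [-0.5, 0.1, -3.3]
grip_width: 0.0461
```

```bash
python3 go.py .6442 -.0605 .0685 1
```

```text
27.3 grasp pt [ 0.6452 -0.0594  0.1793] w 0.0461 F [-0.5  0.1 -3.3] q7 0.27 tilt [-0.019 -0.004]
[-0.02, 0.04, 3.69, 0.0]
```

Request:
jog_arm --rows "0 0.1 0.7 0;0 0 0.9 0;0 0 0.7 0;0 0 0.3 0;0 0 0 0"

```text
t: 27.8
position: [0.6452, -0.0582, 0.1614]
ee_rot: [[-0.012, 1.0, -0.023], [1.0, 0.012, -0.002], [-0.002, -0.023, -1.0]]
wrist_force: [0.2, 0.8, -2.4]
grip_width: 0.0458
```

```bash
python3 go.py .6442 -.0605 .0685 1
```

```text
27.8 grasp pt [ 0.6437 -0.0583  0.0964] w 0.0458 F [ 0.2  0.8 -2.4] q7 0.3 tilt [-0.023 -0.002]
[-0.07, 0.04, 0.93, -0.06]
```

Request:
jog_arm --rows "-0.07 0.04 0.25 0;0 0 0.2 0;0 0 0.2 0;0 0 0.15 0;0 0 0 0"

```text
t: 28.3
position: [0.6468, -0.06, 0.1379]
ee_rot: [[-0.012, 1.0, -0.02], [1.0, 0.012, -0.002], [-0.001, -0.02, -1.0]]
wrist_force: [0.5, 0.4, -4.1]
grip_width: 0.0458
```

```bash
python3 go.py .6442 -.0605 .0685 1
```

```text
28.3 grasp pt [ 0.6455 -0.0602  0.073 ] w 0.0458 F [ 0.5  0.4 -4.1] q7 0.31 tilt [-0.02  -0.002]
[-0.01, -0.04, 0.15, -0.06]
```

Request:
jog_arm --rows "0 0 0.09 0;0 0 0.05 0;0 0 0.04 0;0 0 0 0"

```text
t: 28.7
position: [0.6471, -0.0603, 0.1339]
ee_rot: [[-0.012, 1.0, -0.019], [1.0, 0.012, -0.001], [-0.001, -0.019, -1.0]]
wrist_force: [0.2, 0.2, -3.1]
grip_width: 0.0457
```

```bash
python3 go.py .6442 -.0605 .0685 1
```

```text
28.7 grasp pt [ 0.6459 -0.0604  0.0689] w 0.0457 F [ 0.2  0.2 -3.1] q7 0.31 tilt [-0.019 -0.001]
[-0.0, -0.06, 0.01, -0.07]
```

Request:
jog_arm --rows "0 0 0.05 0;0 0 0 0"

```text
t: 28.9
position: [0.6472, -0.0604, 0.1338]
ee_rot: [[-0.011, 1.0, -0.018], [1.0, 0.011, -0.001], [-0.001, -0.018, -1.0]]
wrist_force: [-0.4, -0.1, -2.5]
grip_width: 0.046
```

Request:
jog_arm --rows "0 0 0.05 0;0 0 0 0"

```text
t: 29.1
position: [0.6474, -0.0606, 0.1336]
ee_rot: [[-0.011, 1.0, -0.016], [1.0, 0.011, -0.001], [-0.001, -0.016, -1.0]]
wrist_force: [-0.3, -0.9, -3.5]
grip_width: 0.0459
```

Request:
jog_arm --rows "0 0 0.1 0;0 0 0 0"

```text
t: 29.3
position: [0.6475, -0.0611, 0.1326]
ee_rot: [[-0.011, 1.0, -0.015], [1.0, 0.011, -0.001], [-0.0, -0.015, -1.0]]
wrist_force: [0.2, -0.9, -3.2]
grip_width: 0.0458
```

Request:
jog_arm --rows "0 0 0.05 0;0 0 0.05 0"

```text
t: 29.5
position: [0.6476, -0.0613, 0.1321]
ee_rot: [[-0.011, 1.0, -0.014], [1.0, 0.011, 0.0], [0.0, -0.014, -1.0]]
wrist_force: [-7.6, 1.2, 25.5]
grip_width: 0.0453
```

Request:
jog_arm --rows "0 0 -0.02 0;0 0 0 0"

```text
t: 29.7
position: [0.6477, -0.0613, 0.1327]
ee_rot: [[-0.011, 1.0, -0.014], [1.0, 0.011, 0.0], [0.0, -0.014, -1.0]]
wrist_force: [-0.2, -0.2, -3.8]
grip_width: 0.046
```

Request:
jog_arm --rows "0 0 0 0;0 0 0 0;0 0 0 0;0 0 0 0" --claw 70

```text
t: 30.1
position: [0.6482, -0.0613, 0.1317]
ee_rot: [[-0.011, 1.0, -0.013], [1.0, 0.011, -0.0], [-0.0, -0.013, -1.0]]
wrist_force: [0.7, 0.6, -0.2]
grip_width: 0.0696
```

Request:
jog_arm --rows "0 0 -0.3 0;0 0 -0.6 0;0 0 -0.7 0;0 0 -0.7 0;0 0 -0.7 0;0 0 -0.7 0;0 0 -0.4 0;0 0 0 0" --claw 80

```text
t: 30.9
position: [0.65, -0.0617, 0.2628]
ee_rot: [[-0.01, 1.0, -0.013], [1.0, 0.01, -0.001], [-0.0, -0.013, -1.0]]
wrist_force: [0.7, 0.6, 0.0]
grip_width: 0.0799
```

```bash
python3 go.py .451 .0324 .2 -11.9
python3 - <<'E'
from h import *
f=arm.grab_frame("side"); cv2.imwrite("pics/s2.png",f[:,:,::-1])
E
```

```text
30.9 grasp pt [ 0.6492 -0.0617  0.1978] w 0.0799 F [0.7 0.6 0. ] q7 0.26 tilt [-0.013 -0.001]
[3.2, -6.57, 0.01, 2.49]
```

View pics/s2.png

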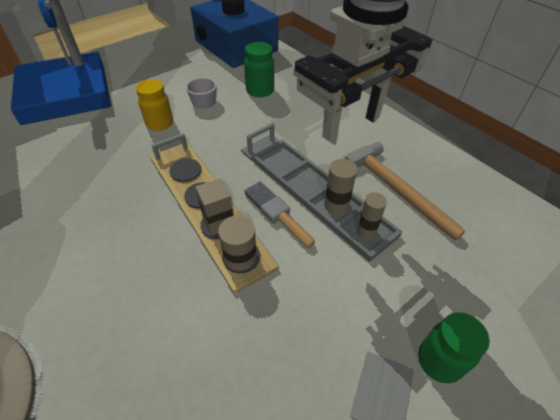

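The side view shows slim (373,215) and tall (340,188) upright in adjacent far compartments. The square is next.

Request:
jog_arm --rows "0.15 -0.3 0 0;0.32 -0.65 0 0;0.32 -0.65 0 0;0.32 -0.65 0 0;0.32 -0.65 0 0;0.32 -0.65 0 0;0.32 -0.65 0 0;0.32 -0.65 0 0"

```text
t: 31.75
position: [0.4914, 0.0116, 0.2558]
ee_rot: [[-0.009, 1.0, -0.028], [1.0, 0.009, -0.002], [-0.002, -0.028, -1.0]]
wrist_force: [-0.1, 0.2, -0.3]
grip_width: 0.0799
```

Request:
jog_arm --rows "0.32 -0.65 0 0;0.32 -0.65 0 0.8;0.2 -0.4 0 0.8;0 0 0 0.8;0 0 0 0"

```text
t: 32.25
position: [0.429, 0.0396, 0.2532]
ee_rot: [[0.203, 0.978, -0.04], [0.979, -0.203, -0.004], [-0.012, -0.039, -0.999]]
wrist_force: [-0.4, 2.0, -0.5]
grip_width: 0.0802
```

```bash
python3 go.py .451 .0324 .069 -11.9
```

```text
32.25 grasp pt [0.4263 0.0393 0.1882] w 0.0802 F [-0.4  2.  -0.5] q7 -0.11 tilt [-0.04  -0.004]
[-0.01, 1.01, 3.94, 0.03]
```

Tilt is back at 0.04, so I'll repeat the slow-up, fast-down cycle over the square.

Request:
jog_arm --rows "0 0.5 -0.4 0;0 0.5 -0.4 0;0 0 -0.4 0;0 0 -0.4 0;0 0 -0.4 0;0 0 -0.4 0;0 0 0 0"

```text
t: 32.95
position: [0.4586, 0.0333, 0.3218]
ee_rot: [[0.188, 0.981, -0.051], [0.982, -0.188, -0.008], [-0.018, -0.048, -0.999]]
wrist_force: [0.3, -0.2, -0.1]
grip_width: 0.0801
```

Request:
jog_arm --rows "0 0 0.95 0;0 0 0.95 0;0 0 0.5 0;0 0 0 0"

```text
t: 33.35
position: [0.4538, 0.0327, 0.2457]
ee_rot: [[0.181, 0.982, -0.051], [0.983, -0.182, -0.009], [-0.018, -0.049, -0.999]]
wrist_force: [-1.0, -0.2, 0.0]
grip_width: 0.0796
```

Request:
jog_arm --rows "0 0 -0.4 0;0 0 -0.4 0;0 0 -0.4 0;0 0 -0.4 0;0 0 -0.4 0;0 0 -0.4 0;0 0 0 0"

```text
t: 34.05
position: [0.4579, 0.0317, 0.3275]
ee_rot: [[0.18, 0.982, -0.048], [0.983, -0.181, -0.009], [-0.018, -0.046, -0.999]]
wrist_force: [0.3, -0.8, -0.3]
grip_width: 0.08
```

Request:
jog_arm --rows "0 0 0.95 0;0 0 0.95 0;0 0 0.5 0;0 0 0 0"

```text
t: 34.45
position: [0.4557, 0.0313, 0.2572]
ee_rot: [[0.178, 0.983, -0.04], [0.984, -0.179, -0.007], [-0.014, -0.038, -0.999]]
wrist_force: [-0.2, -0.7, 0.3]
grip_width: 0.0799
```

```bash
python3 go.py .451 .0324 .069 -11.9
```

```text
34.45 grasp pt [0.4531 0.0309 0.1922] w 0.0799 F [-0.2 -0.7  0.3] q7 -0.06 tilt [-0.04  -0.007]
[0.09, 0.08, 4.11, 0.32]
```

Request:
jog_arm --rows "0 0 -0.45 0.3;0 0 -0.45 0;0 0 -0.45 0;0 0 -0.45 0;0 0 -0.45 0;0 0 -0.45 0;0 0 -0.45 0;0 0 -0.2 0"

```text
t: 35.25
position: [0.4596, 0.0302, 0.368]
ee_rot: [[0.206, 0.978, -0.038], [0.978, -0.207, -0.007], [-0.015, -0.036, -0.999]]
wrist_force: [0.9, -0.2, 0.8]
grip_width: 0.0797
```

Request:
jog_arm --rows "0 0 1 0;0 0 1 0;0 0 0.8 0;0 0 0 0"

```text
t: 35.65
position: [0.458, 0.0297, 0.2861]
ee_rot: [[0.205, 0.978, -0.03], [0.979, -0.205, -0.004], [-0.01, -0.028, -1.0]]
wrist_force: [0.4, -0.3, -0.1]
grip_width: 0.0804
```

Request:
jog_arm --rows "0 0 -0.45 0;0 0 -0.45 0;0 0 -0.45 0;0 0 -0.45 0;0 0 -0.45 0;0 0 -0.45 0;0 0 -0.2 0;0 0 0 0"

```text
t: 36.45
position: [0.4611, 0.0277, 0.3852]
ee_rot: [[0.209, 0.978, -0.027], [0.978, -0.209, -0.005], [-0.01, -0.025, -1.0]]
wrist_force: [-1.1, -0.0, -0.1]
grip_width: 0.08
```

Request:
jog_arm --rows "0 0 1 0;0 0 1 0;0 0 0.8 0;0 0 0 0"

```text
t: 36.85
position: [0.4592, 0.0274, 0.3002]
ee_rot: [[0.209, 0.978, -0.023], [0.978, -0.209, -0.004], [-0.008, -0.022, -1.0]]
wrist_force: [1.4, 0.5, -0.4]
grip_width: 0.0803
```

```bash
python3 go.py .451 .0324 .069 -11.9
```

```text
36.85 grasp pt [0.4577 0.0271 0.2352] w 0.0803 F [ 1.4  0.5 -0.4] q7 -0.12 tilt [-0.023 -0.004]
[0.17, -0.14, 5.54, -0.03]
```

Request:
jog_arm --rows "0.17 -0.1 0.9 0;0 0 1 0;0 0 1 0;0 0 0.5 0;0 0 0 0"

```text
t: 37.35
position: [0.4577, 0.0331, 0.1988]
ee_rot: [[0.209, 0.978, -0.02], [0.978, -0.209, -0.002], [-0.006, -0.019, -1.0]]
wrist_force: [0.7, 0.5, 0.2]
grip_width: 0.08
```

```bash
python3 go.py .451 .0324 .069 -11.9
python3 - <<'E'
from h import *
s=arm.observe();f=arm.grab_frame("wrist"); f=np.ascontiguousarray(f[:,:,::-1]); cv2.imwrite("pics/w2.png",f)
K,T=wr(s); W=np.linalg.inv(T); e=np.radians(-11.9); u=np.array([np.cos(e),np.sin(e)])*.022; v=np.array([-u[1],u[0]])
for a,b in [(1,1),(1,-1),(-1,-1),(-1,1)]:
    q=K@(W@np.r_[np.array([.451,.0324])+a*u+b*v,.098,1])[:3]; print((q/q[2])[:2].round(1))
E
```

```text
37.35 grasp pt [0.4564 0.033  0.1338] w 0.08 F [0.7 0.5 0.2] q7 0.01 tilt [-0.02  -0.002]
[-0.04, -0.13, 2.16, -0.03]
[305.6 221.6]
[304.  295.2]
[227.3 294.8]
[224.  221.4]
```

View pics/w2.png

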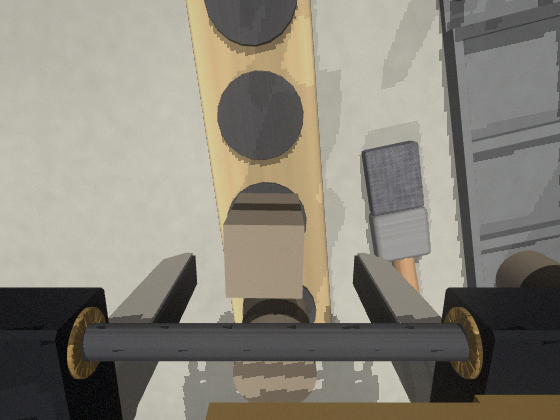

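The square's top spans about (225,222) to (304,298), matching the predicted corners, and its faces line up with the jaws. I'm going down to grip it.

Request:
jog_arm --rows "0 -0.15 0.5 0;0 0 0.6 0;0 0 0.5 0;0 0 0.2 0;0 0 0 0"

```text
t: 37.9
position: [0.457, 0.0349, 0.1508]
ee_rot: [[0.209, 0.978, -0.009], [0.978, -0.209, 0.001], [-0.001, -0.009, -1.0]]
wrist_force: [-0.2, -0.5, 0.5]
grip_width: 0.08
```

```bash
python3 go.py .451 .0324 .069 -11.9
```

```text
37.9 grasp pt [0.4565 0.035  0.0858] w 0.08 F [-0.2 -0.5  0.5] q7 0.07 tilt [-0.009  0.001]
[-0.12, -0.16, 0.56, -0.03]
```

Request:
jog_arm --rows "-0.1 -0.2 0.3 0;0 0 0.2 0;0 0 0 0"

```text
t: 38.2
position: [0.4524, 0.0337, 0.1384]
ee_rot: [[0.208, 0.978, -0.004], [0.978, -0.208, 0.002], [0.002, -0.004, -1.0]]
wrist_force: [0.1, 0.2, 0.1]
grip_width: 0.0802
```

```bash
python3 go.py .451 .0324 .069 -11.9
```

```text
38.2 grasp pt [0.4521 0.0339 0.0734] w 0.0802 F [0.1 0.2 0.1] q7 0.08 tilt [-0.004  0.002]
[-0.06, -0.03, 0.15, -0.03]
```

Request:
jog_arm --rows "0 0 0 0;0 0 0 0;0 0 0 0;0 0 0 0;0 0 0 0;0 0 0 0;0 0 0 0" --claw 25

```text
t: 38.9
position: [0.4532, 0.0341, 0.14]
ee_rot: [[0.208, 0.978, -0.002], [0.978, -0.208, 0.003], [0.003, -0.003, -1.0]]
wrist_force: [0.1, 0.6, 0.2]
grip_width: 0.0438
```

```bash
python3 go.py .451 .0324 .069 -11.9
```

```text
38.9 grasp pt [0.4531 0.0343 0.075 ] w 0.0438 F [0.1 0.6 0.2] q7 0.08 tilt [-0.002  0.003]
[-0.08, -0.05, 0.2, -0.02]
```

Request:
jog_arm --rows "0 0 -0.2 0;0 0 -0.4 0;0 0 -0.6 0;0 0 -0.6 0;0 0 -0.6 0;0 0 -0.6 0;0 0 -0.4 0;0 0 0 0"

```text
t: 39.7
position: [0.4523, 0.0331, 0.2468]
ee_rot: [[0.21, 0.978, -0.006], [0.978, -0.21, 0.003], [0.001, -0.006, -1.0]]
wrist_force: [0.2, 0.3, -3.4]
grip_width: 0.0443
```

```bash
python3 go.py .6425 .0175 .19 1
```

```text
39.7 grasp pt [0.4519 0.0332 0.1818] w 0.0443 F [ 0.2  0.3 -3.4] q7 -0.04 tilt [-0.006  0.003]
[0.82, 6.32, -0.31, -2.62]
```

Request:
jog_arm --rows "0.05 0.3 0 0;0.07 0.55 0 0;0.07 0.55 0 0;0.07 0.55 0 0;0.07 0.55 0 0;0.07 0.55 0 0;0.07 0.55 0 0;0.07 0.55 0 0"

```text
t: 40.5
position: [0.5819, 0.0227, 0.2393]
ee_rot: [[0.208, 0.978, -0.015], [0.978, -0.208, 0.003], [-0.001, -0.015, -1.0]]
wrist_force: [1.1, -0.0, -2.6]
grip_width: 0.0439
```

Request:
jog_arm --rows "0.07 0.55 0 -0.8;0.07 0.5 0 -0.8;0 0.4 0 -0.8;0 0.3 0 -0.2;0 0 0 0"

```text
t: 41.0
position: [0.6398, 0.0195, 0.2313]
ee_rot: [[-0.024, 1.0, -0.021], [1.0, 0.024, 0.002], [0.002, -0.021, -1.0]]
wrist_force: [0.1, 0.7, -2.2]
grip_width: 0.0436
```

```bash
python3 go.py .6425 .0175 .063 1
```

```text
41.0 grasp pt [0.6384 0.0197 0.1663] w 0.0436 F [ 0.1  0.7 -2.2] q7 0.19 tilt [-0.021  0.002]
[-0.08, 0.21, 3.44, 0.07]
```

Request:
jog_arm --rows "-0.08 0.2 0.5 0;0 0.05 0.8 0;0 0 0.7 0;0 0 0.3 0;0 0 0 0"

```text
t: 41.5
position: [0.6447, 0.0169, 0.1554]
ee_rot: [[-0.017, 1.0, -0.024], [1.0, 0.018, 0.001], [0.002, -0.024, -1.0]]
wrist_force: [-0.2, 0.5, -3.2]
grip_width: 0.0436
```

```bash
python3 go.py .6425 .0175 .063 1
```

```text
41.5 grasp pt [0.6431 0.017  0.0904] w 0.0436 F [-0.2  0.5 -3.2] q7 0.22 tilt [-0.024  0.001]
[0.02, 0.0, 0.92, 0.0]
```

Request:
jog_arm --rows "0 0 0.25 0;0 0 0.2 0;0 0 0.2 0;0 0 0.15 0;0 0 0 0"

```text
t: 42.0
position: [0.6448, 0.017, 0.1311]
ee_rot: [[-0.017, 1.0, -0.022], [1.0, 0.017, 0.002], [0.002, -0.022, -1.0]]
wrist_force: [-0.3, -0.1, -2.3]
grip_width: 0.0439
```

Request:
jog_arm --rows "0 0 0.1 0;0 0 0.05 0;0 0 0 0"

```text
t: 42.3
position: [0.645, 0.0168, 0.1287]
ee_rot: [[-0.016, 1.0, -0.02], [1.0, 0.016, 0.003], [0.003, -0.02, -1.0]]
wrist_force: [-0.2, 0.5, -2.6]
grip_width: 0.0441
```

```bash
python3 go.py .6425 .0175 .063 1
```

```text
42.3 grasp pt [0.6437 0.017  0.0637] w 0.0441 F [-0.2  0.5 -2.6] q7 0.24 tilt [-0.02   0.003]
[0.02, -0.04, 0.03, -0.01]
```

Request:
jog_arm --rows "0 0 0.1 0;0 0 0 0"

```text
t: 42.5
position: [0.6454, 0.0168, 0.128]
ee_rot: [[-0.016, 1.0, -0.018], [1.0, 0.016, 0.003], [0.004, -0.018, -1.0]]
wrist_force: [0.9, 0.4, -3.2]
grip_width: 0.0439
```

Request:
jog_arm --rows "0 0 0.06 0;0 0 0 0"

```text
t: 42.7
position: [0.6458, 0.0167, 0.1276]
ee_rot: [[-0.016, 1.0, -0.017], [1.0, 0.016, 0.004], [0.004, -0.017, -1.0]]
wrist_force: [-0.6, -0.1, -3.4]
grip_width: 0.0443
```

Request:
jog_arm --rows "0 0 0.06 0;0 0 0.02 0"

```text
t: 42.9
position: [0.6459, 0.0166, 0.1272]
ee_rot: [[-0.016, 1.0, -0.016], [1.0, 0.016, 0.005], [0.005, -0.016, -1.0]]
wrist_force: [-2.0, -0.4, 3.0]
grip_width: 0.0438
```

Request:
jog_arm --rows "0 0 0.05 0;0 0 0.02 0"

```text
t: 43.1
position: [0.6458, 0.0165, 0.1272]
ee_rot: [[-0.015, 1.0, -0.015], [1.0, 0.016, 0.006], [0.006, -0.015, -1.0]]
wrist_force: [-1.6, 0.3, 3.9]
grip_width: 0.0438
```

Contact. I release and rise.

Request:
jog_arm --rows "0 0 0 0;0 0 0 0;0 0 0 0;0 0 0 0" --claw 70

```text
t: 43.5
position: [0.6463, 0.0165, 0.1267]
ee_rot: [[-0.016, 1.0, -0.014], [1.0, 0.016, 0.006], [0.006, -0.014, -1.0]]
wrist_force: [1.0, 0.4, 0.8]
grip_width: 0.0687
```

Request:
jog_arm --rows "0 0 -0.3 0;0 0 -0.6 0;0 0 -0.6 0;0 0 -0.6 0;0 0 -0.6 0;0 0 -0.6 0;0 0 -0.6 0;0 0 0 0" --claw 88

```text
t: 44.3
position: [0.6482, 0.0154, 0.2508]
ee_rot: [[-0.015, 1.0, -0.014], [1.0, 0.015, 0.005], [0.005, -0.014, -1.0]]
wrist_force: [0.1, -0.2, -0.1]
grip_width: 0.088
```

```bash
python3 go.py .4398 -.0492 .2 -8
```

```text
44.3 grasp pt [0.6473 0.0158 0.1858] w 0.088 F [ 0.1 -0.2 -0.1] q7 0.18 tilt [-0.014  0.005]
[-2.06, -6.96, -0.39, 1.77]
```

Request:
jog_arm --rows "-0.1 -0.3 -0.1 0;-0.16 -0.55 -0.1 0;-0.16 -0.55 -0.1 0;-0.16 -0.55 -0.1 0;-0.16 -0.55 -0.1 0;-0.16 -0.55 -0.1 0;-0.16 -0.55 -0.1 0;-0.16 -0.55 -0.1 0"

```text
t: 45.1
position: [0.5143, -0.0251, 0.2727]
ee_rot: [[-0.016, 1.0, -0.023], [1.0, 0.016, 0.004], [0.004, -0.023, -1.0]]
wrist_force: [0.2, -0.4, -1.0]
grip_width: 0.0879
```

Request:
jog_arm --rows "-0.16 -0.55 -0.1 0;-0.16 -0.55 -0.1 0;-0.16 -0.5 -0.1 0.6;-0.1 -0.3 0 0.6;0 0 0 0.6;0 0 0 0"

```text
t: 45.7
position: [0.446, -0.0456, 0.2807]
ee_rot: [[0.149, 0.988, -0.032], [0.989, -0.149, 0.004], [-0.0, -0.032, -0.999]]
wrist_force: [-0.4, -0.1, -0.4]
grip_width: 0.0878
```

```bash
python3 go.py .4398 -.0492 .066 -8
```

```text
45.7 grasp pt [ 0.4439 -0.0454  0.2157] w 0.0878 F [-0.4 -0.1 -0.4] q7 0.11 tilt [-0.032  0.004]
[-0.15, 0.04, 4.99, -0.12]
```

One tilt-correction cycle, then down.

Request:
jog_arm --rows "-0.15 0 -0.4 0;0 0 -0.4 0;0 0 -0.4 0;0 0 -0.4 0;0 0 -0.4 0;0 0 -0.4 0;0 0 -0.2 0;0 0 0 0"

```text
t: 46.5
position: [0.4438, -0.0508, 0.3579]
ee_rot: [[0.137, 0.99, -0.04], [0.991, -0.137, 0.003], [-0.003, -0.04, -0.999]]
wrist_force: [-0.7, 1.1, 0.7]
grip_width: 0.0878
```

Request:
jog_arm --rows "0 0 1 0;0 0 1 0;0 0 0.7 0;0 0 0 0"

```text
t: 46.9
position: [0.44, -0.0504, 0.2734]
ee_rot: [[0.133, 0.99, -0.039], [0.991, -0.133, 0.003], [-0.003, -0.039, -0.999]]
wrist_force: [0.1, -0.5, 0.2]
grip_width: 0.0882
```

Request:
jog_arm --rows "0 0 1 0;0 0 1 0;0 0 0.5 0;0 0 0 0"

```text
t: 47.3
position: [0.4381, -0.0503, 0.1974]
ee_rot: [[0.131, 0.991, -0.038], [0.991, -0.131, 0.003], [-0.002, -0.038, -0.999]]
wrist_force: [0.8, 0.1, -0.3]
grip_width: 0.0883
```

```bash
python3 go.py .4398 -.0492 .066 -8
```

```text
47.3 grasp pt [ 0.4356 -0.0501  0.1325] w 0.0883 F [ 0.8  0.1 -0.3] q7 0.25 tilt [-0.038  0.003]
[0.05, 0.22, 2.21, 0.09]
```

Request:
jog_arm --rows "0.05 0.1 -0.5 0;0 0.1 -0.5 0;0 0 -0.5 0;0 0 -0.5 0;0 0 -0.5 0;0 0 -0.5 0;0 0 -0.5 0;0 0 -0.5 0"

```text
t: 48.1
position: [0.4492, -0.0517, 0.3294]
ee_rot: [[0.132, 0.99, -0.037], [0.991, -0.132, 0.002], [-0.002, -0.037, -0.999]]
wrist_force: [-0.3, -0.3, 1.1]
grip_width: 0.088
```

Request:
jog_arm --rows "0 0 -0.4 0;0 0 -0.4 0;0 0 -0.4 0;0 0 -0.4 0;0 0 -0.4 0;0 0 -0.2 0;0 0 0 0"

```text
t: 48.8
position: [0.4501, -0.0548, 0.4096]
ee_rot: [[0.135, 0.991, -0.026], [0.991, -0.135, 0.003], [-0.0, -0.027, -1.0]]
wrist_force: [0.2, 0.6, -0.9]
grip_width: 0.0883
```

Request:
jog_arm --rows "0 0 1 0;0 0 1 0;0 0 1 0;0 0 0.5 0;0 0 0 0"

```text
t: 49.3
position: [0.4469, -0.0549, 0.3028]
ee_rot: [[0.134, 0.991, -0.023], [0.991, -0.134, 0.004], [0.001, -0.023, -1.0]]
wrist_force: [0.2, 0.6, 0.0]
grip_width: 0.0881
```

Request:
jog_arm --rows "0 0 -0.4 0;0 0 -0.4 0;0 0 -0.4 0;0 0 -0.4 0;0 0 -0.4 0;0 0 -0.4 0;0 0 -0.2 0;0 0 0 0"

```text
t: 50.1
position: [0.4481, -0.0568, 0.3884]
ee_rot: [[0.137, 0.99, -0.023], [0.991, -0.137, 0.002], [-0.001, -0.023, -1.0]]
wrist_force: [-0.2, 0.8, 0.1]
grip_width: 0.088
```

Request:
jog_arm --rows "0 0 1 0;0 0 1 0;0 0 0.5 0;0 0 0 0"

```text
t: 50.5
position: [0.4465, -0.0566, 0.3119]
ee_rot: [[0.136, 0.99, -0.02], [0.991, -0.136, 0.003], [-0.0, -0.02, -1.0]]
wrist_force: [-0.3, 0.1, 1.2]
grip_width: 0.0881
```

```bash
python3 go.py .4398 -.0492 .066 -8
```

```text
50.5 grasp pt [ 0.4452 -0.0565  0.2469] w 0.0881 F [-0.3  0.1  1.2] q7 0.12 tilt [-0.02   0.003]
[0.22, -0.09, 6.03, 0.03]
```

Request:
jog_arm --rows "0.22 -0.05 0.7 0;0 0 0.9 0;0 0 1 0;0 0 0.9 0;0 0 0.4 0;0 0 0 0"

```text
t: 51.1
position: [0.4464, -0.0494, 0.1942]
ee_rot: [[0.136, 0.991, -0.016], [0.991, -0.136, 0.003], [0.001, -0.016, -1.0]]
wrist_force: [0.7, -0.0, -0.0]
grip_width: 0.0878
```

```bash
python3 go.py .4398 -.0492 .062 -8
```

```text
51.1 grasp pt [ 0.4454 -0.0492  0.1292] w 0.0878 F [ 0.7 -0.  -0. ] q7 0.28 tilt [-0.016  0.003]
[-0.03, -0.15, 2.24, 0.04]
```

Request:
jog_arm --rows "0 -0.18 0.3 0;0 -0.05 0.5 0;0 0 0.5 0;0 0 0.4 0;0 0 0.2 0;0 0 0 0"

```text
t: 51.7
position: [0.443, -0.0481, 0.1411]
ee_rot: [[0.136, 0.991, -0.007], [0.991, -0.136, 0.005], [0.004, -0.008, -1.0]]
wrist_force: [0.8, -0.8, -0.2]
grip_width: 0.0882
```

```bash
python3 go.py .4398 -.0492 .062 -8
```

```text
51.7 grasp pt [ 0.4425 -0.0478  0.0761] w 0.0882 F [ 0.8 -0.8 -0.2] q7 0.34 tilt [-0.007  0.005]
[-0.06, -0.08, 0.47, 0.04]
```

Request:
jog_arm --rows "-0.06 -0.1 0.25 0;0 0 0.2 0;0 0 0 0"

```text
t: 52.0
position: [0.4404, -0.0494, 0.1283]
ee_rot: [[0.136, 0.991, -0.004], [0.991, -0.136, 0.005], [0.004, -0.005, -1.0]]
wrist_force: [-0.8, -0.0, 0.4]
grip_width: 0.0885
```

Request:
jog_arm --rows "0 0 0 0;0 0 0 0;0 0 0 0;0 0 0 0;0 0 0 0;0 0 0 0;0 0 0 0" --claw 35

```text
t: 52.7
position: [0.4399, -0.0493, 0.1287]
ee_rot: [[0.136, 0.991, -0.005], [0.991, -0.136, 0.005], [0.004, -0.006, -1.0]]
wrist_force: [-0.1, 0.2, -0.8]
grip_width: 0.0536
```

```bash
python3 go.py .4398 -.0492 .062 -8
```

```text
52.7 grasp pt [ 0.4396 -0.049   0.0637] w 0.0536 F [-0.1  0.2 -0.8] q7 0.36 tilt [-0.005  0.005]
[-0.01, 0.01, 0.06, 0.04]
```

Request:
jog_arm --rows "0 0 -0.2 0;0 0 -0.4 0;0 0 -0.6 0;0 0 -0.7 0;0 0 -0.7 0;0 0 -0.7 0;0 0 -0.5 0;0 0 0 0"

```text
t: 53.5
position: [0.4392, -0.0501, 0.2477]
ee_rot: [[0.136, 0.991, -0.009], [0.991, -0.136, 0.006], [0.004, -0.01, -1.0]]
wrist_force: [0.7, -0.0, -5.1]
grip_width: 0.0537
```

```bash
python3 go.py .6409 .0955 .19 1
```

```text
53.5 grasp pt [ 0.4386 -0.0497  0.1827] w 0.0537 F [ 0.7 -0.  -5.1] q7 0.22 tilt [-0.009  0.006]
[5.72, 6.02, -0.28, -1.77]
```

Request:
jog_arm --rows "0.25 0.25 0 0;0.45 0.47 0 0;0.45 0.47 -0.05 0;0.45 0.47 -0.05 0;0.45 0.47 -0.05 0;0.45 0.47 -0.05 0;0.45 0.47 -0.05 0;0.45 0.47 -0.05 0"

```text
t: 54.3
position: [0.5664, 0.0468, 0.2485]
ee_rot: [[0.135, 0.991, -0.018], [0.991, -0.135, 0.006], [0.003, -0.019, -1.0]]
wrist_force: [-0.2, 0.0, -4.6]
grip_width: 0.0538
```

Request:
jog_arm --rows "0.45 0.47 -0.05 0;0.45 0.47 0 -0.6;0.45 0.47 0 -0.6;0.45 0.47 0 -0.6;0.3 0.3 0 0;0 0 0 0"

```text
t: 54.9
position: [0.6441, 0.1186, 0.2381]
ee_rot: [[-0.034, 0.999, -0.028], [0.999, 0.034, 0.006], [0.007, -0.027, -1.0]]
wrist_force: [-1.1, -1.0, -3.7]
grip_width: 0.0535
```

```bash
python3 go.py .6409 .0955 .052 1
```

```text
54.9 grasp pt [0.6423 0.119  0.1731] w 0.0535 F [-1.1 -1.  -3.7] q7 0.09 tilt [-0.028  0.006]
[-0.81, 0.04, 4.03, 0.19]
```

Request:
jog_arm --rows "-0.45 0 0.3 0.19;-0.3 0 0.5 0;0 0.05 0.7 0;0 0 0.7 0;0 0 0.3 0;0 0 0 0"

```text
t: 55.5
position: [0.6403, 0.0873, 0.1567]
ee_rot: [[-0.002, 0.999, -0.033], [1.0, 0.002, 0.001], [0.001, -0.033, -0.999]]
wrist_force: [-0.1, -0.8, -5.0]
grip_width: 0.054
```

```bash
python3 go.py .6409 .0955 .052 1
```

```text
55.5 grasp pt [0.6382 0.0873 0.0917] w 0.054 F [-0.1 -0.8 -5. ] q7 0.15 tilt [-0.033  0.001]
[0.27, 0.13, 1.32, -0.18]
```

Request:
jog_arm --rows "0.2 0.1 -0.45 0;0 0 -0.45 0;0 0 -0.45 0;0 0 -0.45 0;0 0 -0.45 0;0 0 -0.45 0;0 0 -0.45 0;0 0 -0.45 0"

```text
t: 56.3
position: [0.6459, 0.0897, 0.2741]
ee_rot: [[0.003, 0.999, -0.033], [1.0, -0.003, -0.0], [-0.0, -0.033, -0.999]]
wrist_force: [0.2, 0.0, -5.1]
grip_width: 0.0536
```

Request:
jog_arm --rows "0 0 -0.45 0;0 0 -0.45 0;0 0 -0.45 0;0 0 -0.45 0;0 0 -0.45 0;0 0 -0.2 0;0 0 0 0"

```text
t: 57.0
position: [0.6488, 0.0896, 0.3566]
ee_rot: [[0.003, 1.0, -0.03], [1.0, -0.003, 0.001], [0.0, -0.03, -1.0]]
wrist_force: [-0.3, -0.3, -4.4]
grip_width: 0.0538
```

Request:
jog_arm --rows "0 0 0.8 0;0 0 1 0;0 0 0.8 0;0 0 0.3 0;0 0 0 0"

```text
t: 57.5
position: [0.6461, 0.0899, 0.2664]
ee_rot: [[0.003, 1.0, -0.03], [1.0, -0.003, 0.001], [0.001, -0.03, -1.0]]
wrist_force: [0.1, -0.5, -5.4]
grip_width: 0.0536
```

```bash
python3 go.py .6409 .0955 .052 1
```

```text
57.5 grasp pt [0.6442 0.0899 0.2014] w 0.0536 F [ 0.1 -0.5 -5.4] q7 0.08 tilt [-0.03   0.001]
[0.18, 0.04, 4.98, -0.23]
```

Request:
jog_arm --rows "0.18 0.03 0.5 -0.2;0 0 0.8 0;0 0 0.8 0;0 0 0.8 0;0 0 0.5 0;0 0 0.1 0;0 0 0 0"

```text
t: 58.2
position: [0.6478, 0.0985, 0.1599]
ee_rot: [[-0.021, 1.0, -0.022], [1.0, 0.021, 0.003], [0.004, -0.022, -1.0]]
wrist_force: [0.7, -1.0, -4.5]
grip_width: 0.0539
```

```bash
python3 go.py .6418 .0955 .052 1
```

```text
58.2 grasp pt [0.6464 0.0988 0.0949] w 0.0539 F [ 0.7 -1.  -4.5] q7 0.15 tilt [-0.022  0.003]
[-0.11, -0.12, 1.43, 0.04]
```

Request:
jog_arm --rows "-0.12 -0.14 0.2 0;0 0 0.3 0;0 0 0.3 0;0 0 0.2 0;0 0 0 0"

```text
t: 58.7
position: [0.6443, 0.0948, 0.1305]
ee_rot: [[-0.022, 1.0, -0.017], [1.0, 0.022, 0.005], [0.005, -0.017, -1.0]]
wrist_force: [-0.7, -0.4, -3.9]
grip_width: 0.054
```

```bash
python3 go.py .6418 .0955 .052 1
```

```text
58.7 grasp pt [0.6432 0.0951 0.0655] w 0.054 F [-0.7 -0.4 -3.9] q7 0.17 tilt [-0.017  0.005]
[0.01, -0.04, 0.45, 0.05]
```

Request:
jog_arm --rows "0 -0.04 0.15 0;0 0 0.15 0;0 0 0.1 0;0 0 0 0"

```text
t: 59.1
position: [0.643, 0.0949, 0.1176]
ee_rot: [[-0.022, 1.0, -0.017], [1.0, 0.022, 0.005], [0.005, -0.017, -1.0]]
wrist_force: [0.9, -0.5, -4.3]
grip_width: 0.0539
```

Request:
jog_arm --rows "0 0 0.08 0;0 0 0.03 0"

```text
t: 59.3
position: [0.643, 0.0949, 0.1166]
ee_rot: [[-0.021, 1.0, -0.016], [1.0, 0.021, 0.006], [0.006, -0.016, -1.0]]
wrist_force: [-1.4, -0.3, 2.7]
grip_width: 0.0538
```

```bash
python3 go.py .6418 .0955 .052 1
```

```text
59.3 grasp pt [0.6419 0.0953 0.0516] w 0.0538 F [-1.4 -0.3  2.7] q7 0.18 tilt [-0.016  0.006]
[0.01, -0.0, -0.01, 0.05]
```

Contact at the expected height. I press slightly, release and rise.

Request:
jog_arm --rows "0 0 0.03 0;0 0 0 0"

```text
t: 59.5
position: [0.6431, 0.0948, 0.1168]
ee_rot: [[-0.021, 1.0, -0.015], [1.0, 0.021, 0.006], [0.007, -0.015, -1.0]]
wrist_force: [0.6, 0.0, -4.3]
grip_width: 0.0538
```

Request:
jog_arm --rows "0 0 0 0;0 0 0 0;0 0 0 0;0 0 0 0" --claw 80

```text
t: 59.9
position: [0.6444, 0.095, 0.1172]
ee_rot: [[-0.021, 1.0, -0.013], [1.0, 0.021, 0.006], [0.007, -0.012, -1.0]]
wrist_force: [-0.7, 0.5, -0.0]
grip_width: 0.0785
```

Request:
jog_arm --rows "0 0 -0.3 0;0 0 -0.6 0;0 0 -0.6 0;0 0 -0.7 0;0 0 -0.7 0;0 0 -0.7 0;0 0 -0.7 0;0 0 -0.4 0"

```text
t: 60.7
position: [0.6459, 0.0934, 0.2658]
ee_rot: [[-0.02, 1.0, -0.014], [1.0, 0.02, 0.006], [0.006, -0.014, -1.0]]
wrist_force: [-0.3, -0.1, 0.6]
grip_width: 0.0801
```

Request:
jog_arm --rows "0.7 0.3 -0.3 0;0.8 0.3 -0.3 0;0.8 0.3 -0.3 0;0.8 0.3 -0.3 0;0.8 0.3 -0.2 0;0.8 0.3 0 0;0 0 0 0;0 0 0 0"

```text
t: 61.5
position: [0.6991, 0.2385, 0.3142]
ee_rot: [[-0.017, 1.0, -0.011], [1.0, 0.017, 0.006], [0.006, -0.011, -1.0]]
wrist_force: [0.0, -1.0, 0.1]
grip_width: 0.08
```

Run:
```python
from h import *
f=arm.grab_frame("side"); cv2.imwrite("pics/s3.png",f[:,:,::-1])
f=arm.grab_frame("top"); cv2.imwrite("pics/t3.png",f[:,:,::-1])
s=arm.observe();print(s["t"],np.abs(s["qvel"]).max())
```

```text
61.6 0.011384328774965294
```

View pics/s3.png

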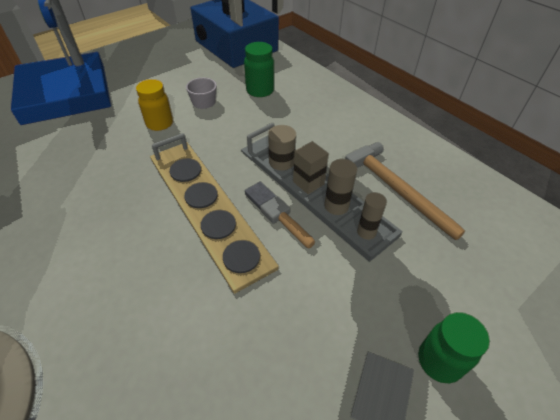

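View pics/t3.png

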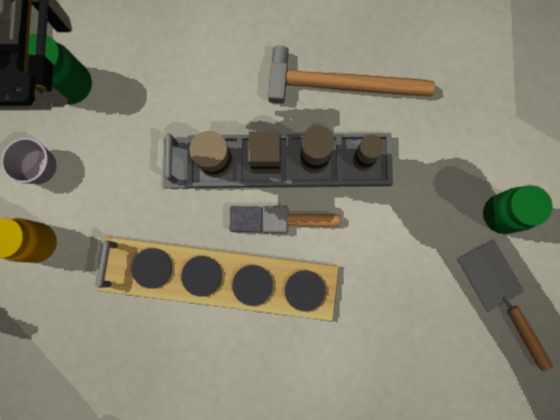

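Both views show all four standing upright in their own compartments: squat nearest the handle (210,150), then square (265,150), tall (318,145) and slim (370,150). The tray is empty and the gripper is clear.

```bash
python3 -c "
from station import arm
arm.sign_off()"
```

```text
the job is handed in; nothing more can be done
```

All four specimens are in the rack in reverse order, each standing upright and released. Counting from the end farthest from the rack's handle, they are slim, tall, square and squat. I handed the job in at about 62 s.

- **Final check:** the last top and side pictures show each specimen in its own compartment. The tray is empty and the gripper is well away. I did not compare two frames over time to confirm they were still.
- **Forces:** the highest wrist reading I saw was about 25 N, a brief press while setting the tall specimen down.
- **Set-down:** just before release the wrist force had gone back to hanging weight for all but the square, after contact or a contact-height reading. Those three may have settled by up to about 1 mm.
- **Tool tilt:** the tool tilted by up to 3° during fast moves. I reduced this with slow-up, fast-down moves before gripping the last three, and placed all four with 0.8 to 1.6° of tilt. The slim was set down with the most and got no correction.

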